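Drive the worn bush out of the brush hub

ROBOT

A 6-joint arm with a two-finger parallel gripper is mounted at the origin on the work surface. World frame = base frame: x ahead of the robot, y to its left, z up, the work surface at z = 0. Lengths are in m, angles in rad, forces in N, time in s.
With the tool pointing down it reaches from about 0.425 to 1.125 m from the base axis. Payload 14.9 kg.
Tool frame: the origin (TCP) lies on the front face of the gripper's body, between the roots of the fingers; the fingertips stand 78 mm ahead of it and the grasp point (between the pads) lies 60 mm ahead of it; z points along the fingers, y is the direction in which the jaws open and shut (so a half turn about z gives the same grasp; the last joint's range is limited). The gripper opens to 91 mm and grips with 3 to 60 N. Pads are 32 mm wide; open, the fingers measure 118 mm over their backs; the gripper's body (76 mm by 178 mm) begins 60 mm behind the grasp point.
Start: joints at [-1.288, 0.379, 1.734, -0, 1.028, -0.033], TCP at [0.217, -0.665, 0.292] pointing down, gripper open.
Joint ranges: [-2.77, 2.77], [-0.74, 2.19], [0, 2.66], [-1.06, 4.2], [0.31, 2.87], [-3.08, 3.08]. Speed limits (rad/s): [1.89, 1.89, 2.39, 3.14, 3.14, 3.14].

INTERFACE

Orientations are given as a unit quaternion [x, y, z, w].
In Python, from workcell import manip gives the robot as it stands.
- The arm moves only by the shell command python3 -m pendant 'ROWS' [FORCE]. ROWS is JSON, one flat list of numbers, 5 for each row, row after row: the opening, from -1 (shut) to 1 (fully open), then the shift along the tool's x, y, z in units of 30 mm (1.0 is 30 mm), then the turn about the tool's z in units of 6 degrees (1.0 is 6 degrees). A call has 1 to 8 rows; each row shifts and turns the commanded pose from where the row before left it, along the tool's axes as they then stand; what a row does not reach is not made up. A row lasts 1/12 s, in which the tool goes at most 41.7 mm and 7.16 degrees, less where a joint would pass 70% of its speed; a pose out of reach is approached as far as the arm can. A call is refused whole if a number of a shift passes 1 or a number of a turn 1, either way. A call with a gripper value outside its range is refused whole. The fingers move at their own pace and stop on an object; FORCE is the grip in N (left out, the last holds). Time passes only in rows, so rows that do not move let the fingers close. It gives the time, the measured TCP pose, the force and the opening at its end, in the units of the state.
- manip.read_state(): the state, without advancing time (a new reading comes with each control period).
- manip.camera(name): name is "scene" or "top" or "wrist"; returns the picture (420x560x3 uint8, red, green, blue); there is no depth.
- manip.get_calibration(name): a dict with "fx", "fy", "cx", "cy" (pixels), "dist_coeffs" ([k1, k2, p1, p2, k3] as OpenCV has them; the pictures are not rectified), "cam_to_world" (4x4, takes a point from camera to world coordinates). Camera axes: x right, y up, looking along -z (the intrinsics and any distortion apply to the point x, -y, -z); pixel columns grow to the right and rows downward; lengths in m; the calibration is good to about 2 mm. A picture is of the moment at which its call begins: read the wrist's pose just before it. get_calibration takes no time and is no camera call; for the wrist camera it gives the pose at the moment of the call.
- manip.job_done(): hands the job in, once; it reports no verdict.
Trained networks look in the newest picture that a camera, given by its name, has taken for a name from the list of things; names that differ only in an ending like _2 or _b are one class to them, and where a whole thing is asked for, a point or a joint stands for the part that bears it (a point fixed in the world has none). Each returns a list of dicts, best first, with "conf" (0 to 1); they miss things now and then, are a little off and sometimes report something else, mostly with a low value. They report only what shows in the picture. A call takes as long as a camera call. They do not tell look-alikes from the thing itself.
- manip.recognise(camera, label): "position" ([column, row] in pixels, amid what is visible of it).
- manip.silhouettes(camera, label): "pixels" (420x560 bool, what is visible of it) and "position" ([column, row] in pixels, amid what is visible of it).
- manip.spot_point(camera, label): "position" ([column, row] in pixels: a listed point, or the origin of a listed thing).
The state is a dict: "time": time; "joint_pos": joint angles; "dq": joint speeds; "joint_torque": joint torques, N m; "tool_pos": TCP position; "orientation": TCP orientation; "contact_force": force on the tool from outside, world axes, zero at the start; "wrist_torque": the same for the moment, N m; "width": finger opening in m.
Only numpy, scipy, OpenCV 4.12 (cv2) and the standard library are available. Lean on these libraries where they do the work, as an engineer would, in place of code of your own. Each camera call takes 0.05 s, during which the arm holds its last target.

TASK

Take the red-handled ejector rod from its wooden holder, feel for the hole in the spring-mounted yellow guide plate, put the rod down through it and press the orange bush out of the clamped hub so that it drops into the white bowl below. Work gently: do not ram the rod against the guide, the stand or the bush. Then draw the rod out and stand it back fully home in its holder, leaving the box, brush, comb and massager undisturbed.

Things in the scene. Friction and masses are not known exactly. Their poses are not given: they have to be found in the camera images.
- stand: Fixed grey knock-out stand. Origin: centre of its underside, on the hub's axis; z up, y towards one of its two uprights (12 mm thick, centred at y = +-76 mm, tops 105 mm high). Base plate 150 x 170 x 10 mm. Between the uprights a round aluminium hub, 66 mm across, bore 37.6 mm, lies 75 to 109 mm above the origin. Rod on stand or guide must stay below 25 N.
- hub_mouth (a point): Centre of the hub's upper face, on the hub's axis, 109 mm above the stand's origin.
- guide_mid (a point): Point on the hub's axis level with the top of the yellow guide plate (130 mm above the stand's origin). The plate's one hole is centred at stand x = 0 but its carriage is clamped anywhere from 10 mm to the -y to 10 mm to the +y side of this point (stand y); no reading gives that offset: feel for it. The carriage shifts only under over 20 N sideways.
- guide (a joint): How far the guide plate is pressed down (m), 0 at rest. Yellow plate 27 mm (x) by 56 mm (y) by 10 mm thick over the hub, with a vertical rectangular through hole 17 mm (x) by 14 mm (y), 0.5 mm chamfer. Sprung: starts to sink at about 2 N, 1 mm more per further 0.8 N, hard stop at 9 mm (about 10 N). It stays up when the rod has gone into the hole.
- bush: Loose orange solid flat-topped bush, 36 mm across, 24 high, tapered below, 40 g. Origin: centre of underside, z its axis. Starts in the hub, its top 24 to 25 mm below the guide's top, held by spring fingers. Pressed with 5 to 15 N, even 10 mm off centre, it gives, drags and drops when the rod's tip is 38 to 48 mm below the guide's top. Rod force on it must stay below 25 N.
- rod: Ejector rod, 130 g. Origin: centre of its flat lower tip; z up to the handle. Steel shank 12 mm across, z = 0 to 70 mm; collar 34 mm across, 70 to 76 mm (fingers may push on it); square red handle 18 x 18 mm, 76 to 122 mm, faces square to x and y. At the start and when fully home the collar lies on the holder's top, the tip 10 mm above the holder's origin.
- bowl: White enamel bowl, 112 mm across the rim, 34 mm high, wall 4 mm, standing on the stand's base plate under the hub. Origin: centre of its underside.
- holder: Fixed dark wooden block 60 x 60 x 80 mm high. Origin: centre of its underside. A vertical through hole of 19 mm with a 2 mm chamfer is in the centre of its top.
- box: Bystander: shut sky-blue flip-top hard plastic box, 114 x 154 mm, 67 mm high, 0.7 kg. Origin: centre of its underside.
- brush: Bystander: metal pin brush 200 mm long along its x (from -110 to +100 mm), 55 mm wide, 28 mm high, lying pins down. Origin: on the table under the neck.
- comb: Bystander: cherrywood comb 160 mm along its x, 41 mm wide, 7 mm high, lying flat. Origin: middle, underside.
- massager: Bystander: ribbed green silicone massager, round, 74 mm across, 56 mm high with a knob on top. Origin: centre of its underside.
Mind the look-alikes: they are no part of the job. Leave any blue or green look-alike of the rod alone. Of the things that look like the stand, take the one that is nearest to the robot's base at the start.

How it is judged:
On the way, in this order (a step that is already met when the one before it is completed fails the run):
1. the rod's tip is down through the guide plate and presses on the bush (z of rod in the frame of stand below 0.112 m and horizontal distance between rod and hub_mouth below 0.013 m and contact force between rod and bush above 1 N), for 0.1 s.
2. the bush has dropped out of the hub with the rod still in it (z of bush in the frame of stand below 0.055 m and z of rod in the frame of stand below 0.105 m and horizontal distance between rod and hub_mouth below 0.013 m), for 0.05 s.
At the end, for the whole second after the job is handed in: Bush at rest in the bowl (within 45 mm of its axis, under 40 mm above its underside); bowl level (0.1 rad), within 30 mm of the hub's axis; rod released, at rest, home in the holder: tip within 12 mm of its axis, at most 14 mm above its underside, upright within 0.1 rad (horizontal distance between bush and bowl below 0.045 m and z of bush in the frame of bowl below 0.04 m and linear speed of each of bush, rod below 0.02 m/s and horizontal distance between bowl and stand below 0.03 m and angle between each of bowl, rod's own z axis and vertical below 0.1 rad and horizontal distance between rod and holder below 0.012 m and z of rod in the frame of holder below 0.014 m); the robot touches nothing.
It fails at once if the rod is rammed against the guide plate or the stand (25 N or more) (contact force between rod and stand above 25 N).
It fails at once if the bush is struck or pressed with 25 N or more (contact force between rod and bush above 25 N).
It fails at once if the robot itself strikes or leans on the stand (10 N or more) (contact force between any of the fingers, the arm and stand above 10 N).
It fails at once if a bystander is moved by more than 20 mm (distance of any of box, brush, comb, massager from where it was at the start of the episode above 0.02 m).
It also fails if it takes over 72 s, if anything falls off the work surface, if the arm or the gripper's body presses on something with over 40 N, if the wrist force passes 120 N, or if a joint passes its speed limit or range.

## Working session

There is one attempt and no reset: what is moved stays moved. The work goes in short steps, Python scripts to look and compute and a shell command to move; the robot and the scene stay as the last step left them, time stands still between calls to the robot, and variables do not carry over. Pictures are saved under pics/ and viewed, and the job is handed in when it is done.

```bash
ls; mkdir -p pics
python3 - <<'E'
from workcell import manip
import cv2,numpy as np
s=manip.read_state(); print(s)
for c in ["scene","top","wrist"]:
    im=manip.camera(c); cv2.imwrite(f"pics/{c}0.png",im[:,:,::-1])
    k=manip.get_calibration(c); print(c,k)
E
```

```text
pics
{'time': 0.0, 'joint_pos': array([-1.28828223e+00,  3.79398233e-01,  1.73479677e+00, -3.15103155e-06,
        1.02848723e+00, -3.32999488e-02]), 'dq': array([ 3.98740392e-04,  1.97116122e-03, -4.90256766e-05, -3.73305645e-05,
       -1.49951481e-03,  3.69230792e-04]), 'joint_torque': array([ 2.02471419e-03, -7.63724256e+01, -4.34368229e+01,  6.51744660e-02,
        4.23191884e-02, -9.01308340e-05]), 'tool_pos': array([ 0.21731866, -0.66507698,  0.29158751]), 'orientation': array([ 9.87558296e-01,  1.57252395e-01, -6.90478462e-05, -5.40399458e-04]), 'contact_force': array([-1.42254199, -0.80532798, -0.17298846]), 'wrist_torque': array([ 0.00821234,  0.02556716, -0.0292021 ]), 'width': 0.09130860380436749}
scene {'fx': 470.11794279697205, 'fy': 470.11794279697205, 'cx': 275.35273190267276, 'cy': 207.3577931436462, 'dist_coeffs': array([-0.1492961,  0.       ,  0.       ,  0.       ,  0.       ]), 'cam_to_world': array([[ 0.68027901, -0.53210628,  0.50406684,  1.10008668],
       [ 0.73295153,  0.49237503, -0.46941333, -0.51736366],
       [ 0.00158786,  0.6887886 ,  0.72496051,  0
[... 290 characters left out ...]
rray([[-0.01165269,  0.97173288, -0.23579528,  0.38924275],
       [-0.99992523, -0.01044937,  0.00635221, -0.07337871],
       [ 0.00370874,  0.23585167,  0.97178199,  1.119557  ],
       [ 0.        ,  0.        ,  0.        ,  1.        ]])}
wrist {'fx': 304.30058417766014, 'fy': 304.30058417766014, 'cx': 281.2989172834414, 'cy': 209.62737823537083, 'dist_coeffs': array([0.02224239, 0.        , 0.        , 0.        , 0.        ]), 'cam_to_world': array([[ 0.30959697,  0.9165555 ,  0.25313185,  0.2888662 ],
       [-0.95086727,  0.29872443,  0.08133356, -0.64288951],
       [-0.00106994, -0.26587541,  0.9640068 ,  0.38430904],
       [ 0.        ,  0.        ,  0.        ,  1.        ]])}
```

View pics/scene0.png

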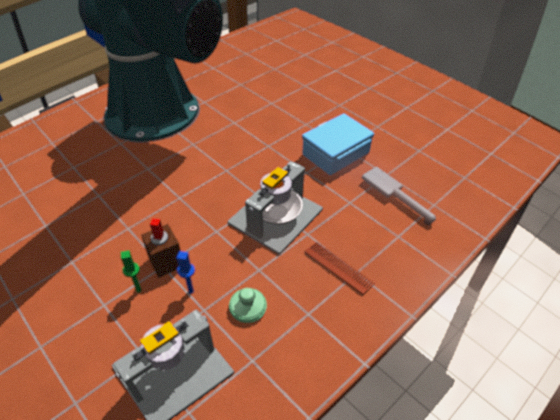

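View pics/top0.png

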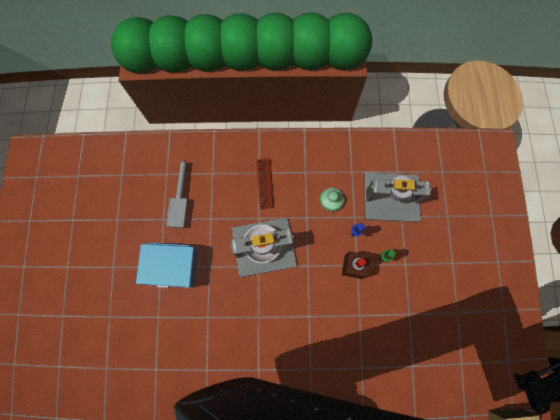

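```bash
cat > h.py <<'E'
from workcell import manip
import cv2,numpy as np
def ray(c,px,k=None):
    k=k or manip.get_calibration(c)
    K=np.array([[k['fx'],0,k['cx']],[0,k['fy'],k['cy']],[0,0,1]])
    u=cv2.undistortPoints(np.array([[px]],float),K,k['dist_coeffs'])[0,0]
    M=k['cam_to_world']; d=M[:3,:3]@np.array([u[0],-u[1],-1]); return M[:3,3],d
def atz(c,px,z,k=None):
    o,d=ray(c,px,k); return o+d*(z-o[2])/d[2]
def proj(c,P,k=None):
    k=k or manip.get_calibration(c)
    K=np.array([[k['fx'],0,k['cx']],[0,k['fy'],k['cy']],[0,0,1]])
    M=np.linalg.inv(k['cam_to_world']); P=np.atleast_2d(P); q=P@M[:3,:3].T+M[:3,3]
    q=q*np.array([1,-1,-1]); return cv2.projectPoints(q,np.zeros(3),np.zeros(3),K,k['dist_coeffs'])[0][:,0]
def tri(obs):
    A=np.zeros((3,3));b=np.zeros(3)
    for c,px,k in obs:
        o,d=ray(c,px,k); d=d/np.linalg.norm(d);Q=np.eye(3)-np.outer(d,d);A+=Q;b+=Q@o
    p=np.linalg.solve(A,b)
    return p
E
python3 - <<'E'
from h import *
np.set_printoptions(precision=4,suppress=True)
for c in ["scene","top"]:
    for l in ["stand","holder","rod","hub_mouth","guide_mid","bowl"]:
        r=manip.spot_point(c,l); print(c,l,[(np.round(x['position'],1).tolist(),round(x['conf'],2)) for x in r])
print(manip.read_state()['time'])
E
```

```text
scene stand [([169.7, 372.2], 0.77), ([274.0, 217.7], 0.63), ([337.9, 152.5], 0.56)]
scene holder [([166.9, 261.2], 0.77)]
scene rod [([139.3, 288.9], 0.92), ([190.8, 291.9], 0.71)]
scene hub_mouth [([273.4, 184.2], 0.68), ([156.9, 341.8], 0.61)]
scene guide_mid [([158.4, 335.2], 0.9), ([275.5, 171.7], 0.83)]
scene bowl [([277.6, 212.4], 0.72)]
top stand [([392.3, 200.0], 0.73), ([260.3, 250.5], 0.71)]
top holder [([354.5, 265.8], 0.79)]
top rod [([351.8, 270.2], 0.6), ([383.8, 262.6], 0.56), ([351.1, 233.4], 0.43), ([265.2, 183.6], 0.36)]
top hub_mouth [([401.8, 189.4], 0.81), ([262.4, 243.0], 0.64)]
top guide_mid [([404.0, 183.7], 0.67), ([262.9, 234.2], 0.61)]
top bowl [([262.9, 243.9], 0.64)]
0.75
```

Run:
```python
from h import *
np.set_printoptions(precision=4,suppress=True)
ks=manip.get_calibration('scene');kt=manip.get_calibration('top')
for n,a,b,z in [("stand",(274,217.7),(260.3,250.5),0),("stand2",(169.7,372.2),(392.3,200),0),("holder",(166.9,261.2),(354.5,265.8),0),("hub",(273.4,184.2),(262.4,243),.109),("gm",(275.5,171.7),(262.9,234.2),.13),("bowl",(277.6,212.4),(262.9,243.9),.01)]:
    p=tri([('scene',a,ks),('top',b,kt)]); print(n,p,atz('scene',a,z),atz('top',b,z))
# close crops
for c,(x,y) in [('scene',(156,240)),('scene',(275,205)),('top',(362,255)),('top',(263,247))]:
    im=cv2.imread(f'pics/{c}0.png')[y-50:y+50,x-65:x+65]
    cv2.imwrite(f'pics/crop_{c}_{x}.png',cv2.resize(im,None,fx=6,fy=6,interpolation=cv2.INTER_CUBIC)[:600,:])
a=[cv2.imread(f'pics/crop_{n}.png') for n in ['scene_156','scene_275','top_362','top_263']]
a=[cv2.resize(i,(400,300)) for i in a]
cv2.imwrite('pics/crops.png',np.vstack([np.hstack(a[:2]),np.hstack(a[2:])]))
```

```text
stand [ 0.5511 -0.0073 -0.0192] [ 0.5628 -0.0212  0.    ] [ 0.5497 -0.0066  0.    ]
stand2 [ 0.7052 -0.4153 -0.0134] [ 0.7122 -0.4161  0.    ] [ 0.701  -0.4123  0.    ]
holder [ 0.5018 -0.2802  0.0056] [ 0.4995 -0.2759  0.    ] [ 0.5009 -0.284   0.    ]
hub [ 0.5562 -0.0176  0.0998] [ 0.5636 -0.0236  0.109 ] [ 0.5543 -0.0186  0.109 ]
gm [ 0.5703 -0.0227  0.1492] [ 0.5544 -0.009   0.13  ] [ 0.5744 -0.0211  0.13  ]
bowl [ 0.5671 -0.0147  0.0164] [ 0.563  -0.0101  0.01  ] [ 0.5678 -0.0148  0.01  ]
```

View pics/crops.png

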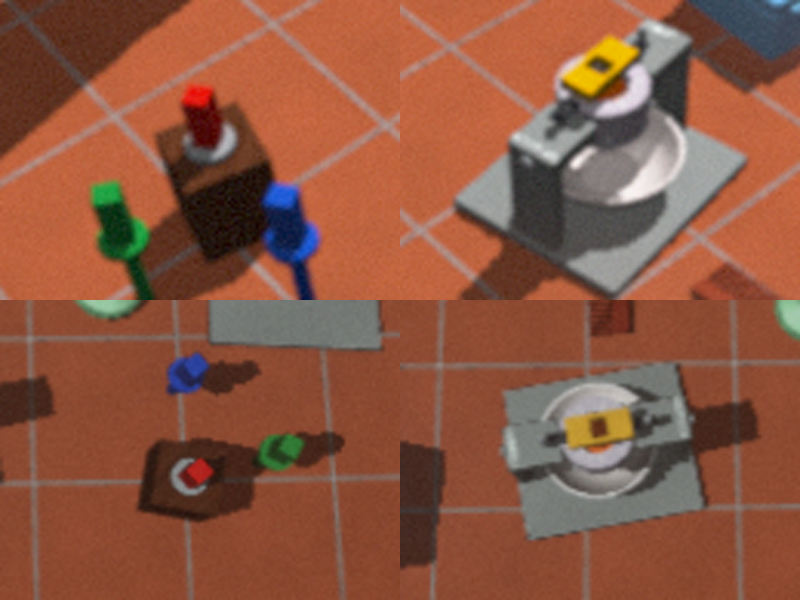

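View pics/wrist0.png

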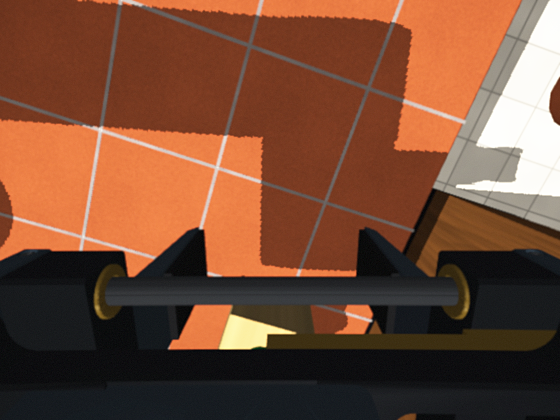

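Rod candidates: red in the holder (scene 157,232 / top 363,262), green (130,262 / 390,255) and blue (184,262 / 358,230). I'm taking the red one. Stand candidates: the one with the bowl (scene 275,215), about 0.56 m from the base, and the one at (170,370), about 0.82 m away. I'm taking the nearer. The crops confirm both choices. Next I'll move the wrist camera over the holder.

```bash
python3 -m pendant '[1,1,-0.77,0,0, 1,1,-0.77,0,0, 1,1,-0.77,0,0, 1,1,-0.77,0,0, 1,1,-0.77,0,0, 1,1,-0.77,0,0]'; python3 -m pendant '[1,1,-0.77,0,0, 1,1,-0.77,0,0, 1,1,-0.77,0,0, 1,1,-0.77,0,0, 1,1,-0.77,0,0, 1,1,-0.77,0,0,1,0,0,0,0,1,0,0,0,0]'
python3 - <<'E'
from h import *
im=manip.camera('wrist');cv2.imwrite('pics/w1.png',im[:,:,::-1]);k=manip.get_calibration('wrist')
import pickle;pickle.dump(k,open('k_w1.pkl','wb'))
print(manip.read_state()['dq'])
for l in ["holder","rod"]:
    r=manip.spot_point('wrist',l); print(l,[(np.round(x['position'],1).tolist(),round(x['conf'],2)) for x in r])
E
```

```text
time: 1.25
tool_pos: [0.3461, -0.4762, 0.2924]
orientation: [0.988, 0.157, 0.0, 0.0]
contact_force: [0.5, -0.5, -0.5]
width: 0.0912
time: 1.92
tool_pos: [0.4743, -0.2888, 0.2924]
orientation: [0.987, 0.159, 0.0, 0.0]
contact_force: [0.3, 0.0, -0.2]
width: 0.0909
[-0.03414363  0.00085248 -0.00045141 -0.00091221 -0.00064569 -0.00465668]
holder [([282.1, 165.9], 0.77)]
rod [([282.8, 166.2], 0.74), ([308.8, 86.1], 0.57), ([344.5, 165.2], 0.57)]
```

View pics/w1.png

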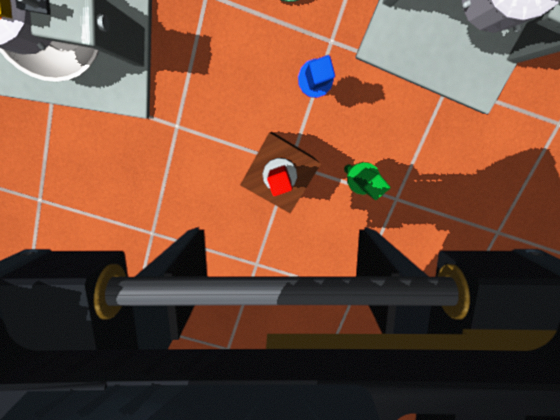

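Run:
```python
from h import *
im=cv2.imread('pics/w1.png')
cv2.imwrite('pics/w1c.png',cv2.resize(im[110:230,200:360],(800,600),interpolation=cv2.INTER_CUBIC))
```

```text
(no output)
```

View pics/w1c.png

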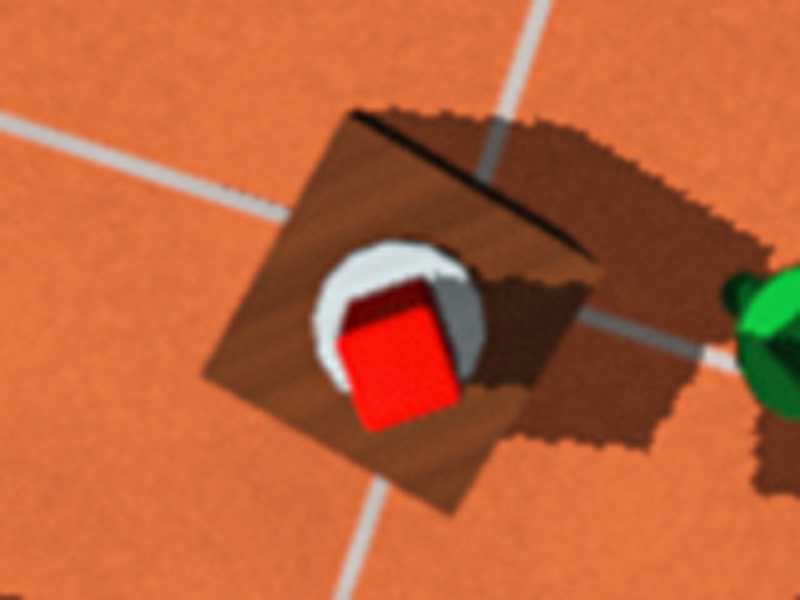

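Run:
```python
from h import *
import pickle
np.set_printoptions(precision=4,suppress=True)
k=pickle.load(open('k_w1.pkl','rb'))
def f(pts,z):
    P=np.array([atz('wrist',(200+x/5,110+y/5),z,k) for x,y in pts]); e=np.roll(P,-1,0)-P
    print(P.mean(0),np.linalg.norm(e,axis=1),np.degrees(np.arctan2(e[:,1],e[:,0])))
f([(338,343),(425,305),(460,395),(372,432)],.132)
f([(352,110),(600,258),(450,517),(203,377)],.08)
for n,px,z in [('green',(365,182),.11),('blue',(317,76),.11)]: print(n,atz('wrist',px,z,k))
```

```text
[ 0.4999 -0.2807  0.132 ] [0.0159 0.0164 0.0163 0.0163] [ -48.2112 -140.4953  131.3835   38.2598]
[ 0.5004 -0.2808  0.08  ] [0.0568 0.0612 0.0585 0.0609] [-102.0243  169.3757   77.6981  -12.2558]
green [ 0.5218 -0.3553  0.11  ]
blue [ 0.5921 -0.2832  0.11  ]
```

```bash
python3 -m pendant '[1,0,0,0,1, 1,0,0,0,1, 1,0,0,0,1, 1,0,0,0,1, 1,0,0,0,1, 1,0,0,0,1]';python3 -m pendant '[1,0,0,0,1, 1,0,0,0,1, 1,0,0,0,1, 1,0,0,0,1, 1,0,0,0,1, 1,0,0,0,0.37,1,0,0,0,0,1,0,0,0,0]' 40
cat >> h.py <<'E'
from scipy.spatial.transform import Rotation as R
def togo(target,yaw=None):
    s=manip.read_state(); r=R.from_quat(s['orientation']); d=r.inv().apply(np.array(target)-s['tool_pos'])
    x=r.apply([1,0,0]); a=np.degrees(np.arctan2(x[1],x[0]))
    print('t',round(s['time'],2),'tcp',s['tool_pos'].round(4),'xyaw',round(a,2),'tilt',r.apply([0,0,1]).round(4),'units',(d/.03).round(3), 'turn',None if yaw is None else round((a-yaw)/6,3),'F',s['contact_force'].round(2),'w',round(s['width'],4))
E
python3 -c "
from h import *
togo([.4999,-.2808,.1662],-49.8)"
```

```text
time: 2.57
tool_pos: [0.4728, -0.2913, 0.2922]
orientation: [0.987, -0.159, -0.0, 0.0]
contact_force: [-0.0, 0.2, 0.2]
width: 0.0914
time: 3.23
tool_pos: [0.473, -0.2909, 0.2922]
orientation: [0.906, -0.423, -0.0, 0.0]
contact_force: [0.2, 0.1, 0.2]
width: 0.0912
t 3.23 tcp [ 0.473  -0.2909  0.2922] xyaw -50.11 tilt [-1.e-04  0.e+00 -1.e+00] units [ 0.316 -0.906  4.2  ] turn -0.052 F [0.16 0.07 0.18] w 0.0912
```

```bash
python3 -m pendant '[1,0.316,-0.906,0,0, 1,0,0,1,0, 1,0,0,1,0, 1,0,0,0,0,1,0,0,0,0]'
python3 - <<'E'
from h import *
im=manip.camera('wrist');cv2.imwrite('pics/w2.png',im[:,:,::-1])
im=manip.camera('scene');cv2.imwrite('pics/s2.png',cv2.resize(im[:,:,::-1][150:350,50:330],(800,571)))
togo([.4999,-.2808,.1662],-49.8)
E
```

```text
time: 3.65
tool_pos: [0.4997, -0.2799, 0.2315]
orientation: [0.906, -0.423, -0.002, -0.0]
contact_force: [0.2, -0.5, 0.2]
width: 0.0916
t 3.75 tcp [ 0.5008 -0.2806  0.2337] xyaw -50.12 tilt [ 1.1e-03 -7.0e-04 -1.0e+00] units [-0.017  0.028  2.25 ] turn -0.053 F [ 1.4   0.32 -0.6 ] w 0.0912
```

View pics/w2.png

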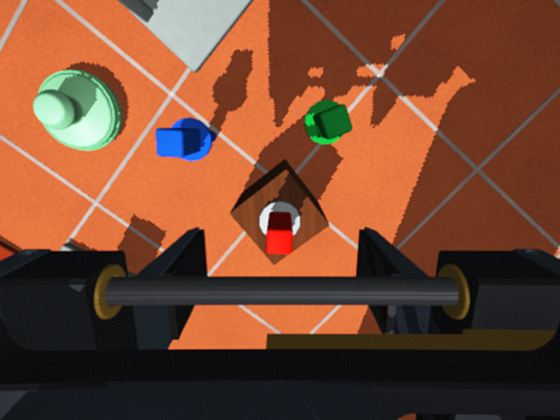

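View pics/s2.png

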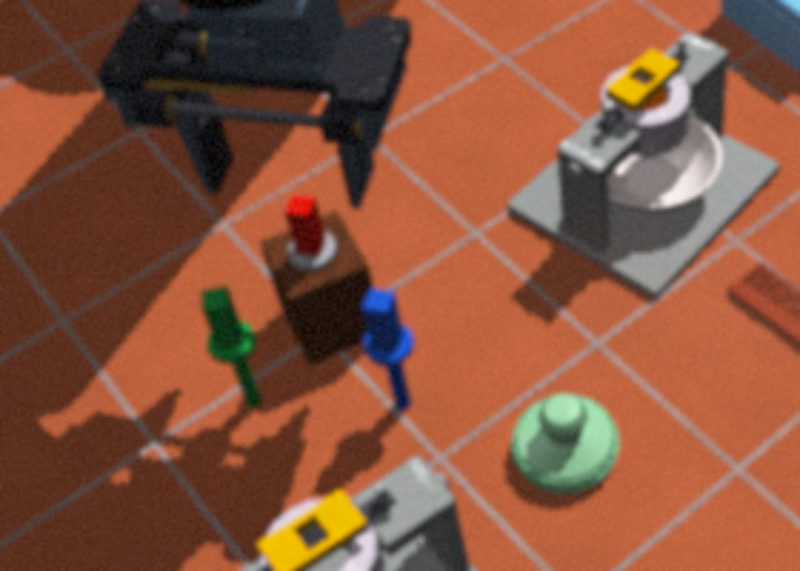

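The red handle sits at (280,238) in the wrist view, midway between the fingers and square to them. The scene view shows both look-alike rods clear of the fingers. Going down to grasp.

```bash
python3 -m pendant '[1,0,0,0.6,0, 1,0,0,0.6,0, 1,0,0,0.6,0, 1,0,0,0.4,0,1,0,0,0.05,0,1,0,0,0,0]'; python3 -c "
from h import *
togo([.4999,-.2808,.1662],-49.8)"
python3 -m pendant '[-1,0,0,0,0, -1,0,0,0,0,-1,0,0,0,0,-1,0,0,0,0,-1,0,0,0,0,-1,0,0,0,0,-1,0,0,0,0,-1,0,0,0,0]' 40; python3 -c "
from h import *
togo([.4999,-.2808,.1662],-49.8)"
```

```text
time: 4.25
tool_pos: [0.5006, -0.2802, 0.1653]
orientation: [0.906, -0.424, 0.0, 0.0]
contact_force: [-0.2, -0.2, 1.0]
width: 0.0914
t 4.25 tcp [ 0.5006 -0.2802  0.1653] xyaw -50.13 tilt [ 1.e-04 -1.e-04 -1.e+00] units [-0.001  0.032 -0.029] turn -0.055 F [-0.24 -0.17  0.99] w 0.0914
time: 4.92
tool_pos: [0.5004, -0.2799, 0.1648]
orientation: [0.906, -0.424, -0.0, 0.0]
contact_force: [0.1, 0.9, 0.4]
width: 0.0411
t 4.92 tcp [ 0.5004 -0.2799  0.1648] xyaw -50.13 tilt [-0.  0. -1.] units [ 0.011  0.032 -0.048] turn -0.054 F [0.09 0.94 0.42] w 0.0411
```

```bash
python3 -m pendant '[-1,0,0,0,0, -1,0,0,0,0,-1,0,0,0,0,-1,0,0,0,0,-1,0,0,0,0,-1,0,0,0,0,-1,0,0,0,0,-1,0,0,0,0]' 50; python3 -c "
from h import *
togo([.4999,-.2808,.1662],-49.8)"
```

```text
time: 5.58
tool_pos: [0.5004, -0.2799, 0.1647]
orientation: [0.906, -0.424, -0.0, -0.0]
contact_force: [1.2, 0.6, 0.4]
width: 0.018
t 5.58 tcp [ 0.5004 -0.2799  0.1647] xyaw -50.12 tilt [-0.  0. -1.] units [ 0.011  0.033 -0.05 ] turn -0.054 F [1.16 0.62 0.38] w 0.018
```

```bash
python3 -m pendant '[-1,0,0,-0.3,0, -1,0,0,-0.8,0,-1,0,0,-1,0,-1,0,0,-1,0,-1,0,0,-1,0,-1,0,0,-1,0,-1,0,0,-0.9,0,-1,0,0,0,0]'; python3 -c "
from h import *
im=manip.camera('wrist');cv2.imwrite('pics/w3.png',im[:,:,::-1])
im=manip.camera('scene');cv2.imwrite('pics/s3.png',im[:,:,::-1])
im=manip.camera('top');cv2.imwrite('pics/t3.png',im[:,:,::-1])
togo([.56,-.017,.345],-49.8)"
```

```text
time: 6.25
tool_pos: [0.5019, -0.2808, 0.351]
orientation: [0.906, -0.424, 0.004, 0.0]
contact_force: [0.5, 0.2, -1.2]
width: 0.0179
t 6.4 tcp [ 0.5001 -0.2798  0.3445] xyaw -50.13 tilt [-2.e-04  1.e-04 -1.e+00] units [-5.441 -7.148 -0.015] turn -0.055 F [-0.1   0.29 -2.55] w 0.018
```

View pics/w3.png

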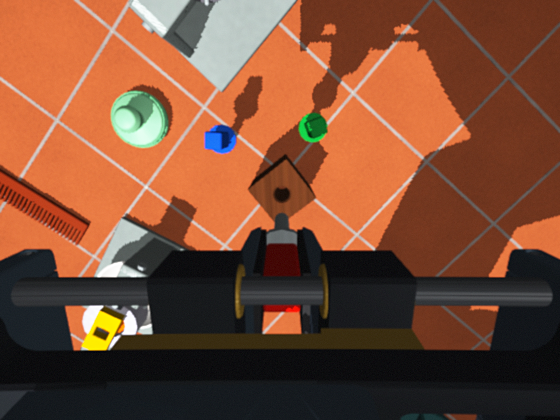

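View pics/s3.png

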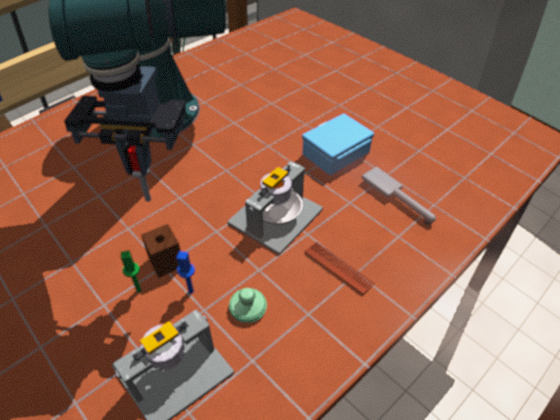

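```bash
python3 -m pendant '[-1,-0.93,-0.9,0,0, -1,-0.93,-0.9,0,0, -1,-0.93,-0.9,0,0, -1,-0.93,-0.9,0,0, -1,-0.93,-0.9,0,0, -1,-0.93,-0.9,0,0, -1,-0.93,-0.9,0,0, -1,-0.93,-0.9,0,0]';python3 -m pendant '[-1,0,0,0,0,-1,0,0,0,0,-1,0,0,0,0,-1,0,0,0,0]'; python3 -c "
from h import *
import pickle
k=manip.get_calibration('wrist')
im=manip.camera('wrist');cv2.imwrite('pics/w4.png',im[:,:,::-1])
pickle.dump(k,open('k_w4.pkl','wb'))
cv2.imwrite('pics/w4c.png',cv2.resize(im[:,:,::-1][60:280,180:400],(600,600),interpolation=cv2.INTER_CUBIC))
togo([.56,-.017,.345],-49.8)
for l in ['hub_mouth','guide_mid','stand','bowl','bush']:
    print(l,[(np.round(x['position'],1).tolist(),round(x['conf'],2)) for x in manip.spot_point('wrist',l)])
"
```

```text
time: 7.07
tool_pos: [0.5222, 0.0317, 0.3433]
orientation: [0.906, -0.424, -0.001, 0.001]
contact_force: [1.2, 0.0, -0.8]
width: 0.0175
time: 7.4
tool_pos: [0.5228, 0.0289, 0.344]
orientation: [0.906, -0.424, -0.001, 0.0]
contact_force: [-0.8, 0.1, -1.7]
width: 0.0176
t 7.45 tcp [0.5229 0.0288 0.3442] xyaw -50.2 tilt [-9.e-04 -1.e-04 -1.e+00] units [ 1.963  0.027 -0.028] turn -0.067 F [ 0.57 -0.62 -1.72] w 0.0179
hub_mouth [([279.0, 140.8], 0.77)]
guide_mid [([278.1, 144.4], 0.81), ([280.5, 141.2], 0.64)]
stand [([278.2, 137.2], 0.78), ([279.2, 141.9], 0.58)]
bowl []
bush [([279.8, 141.0], 0.71)]
```

View pics/w4.png

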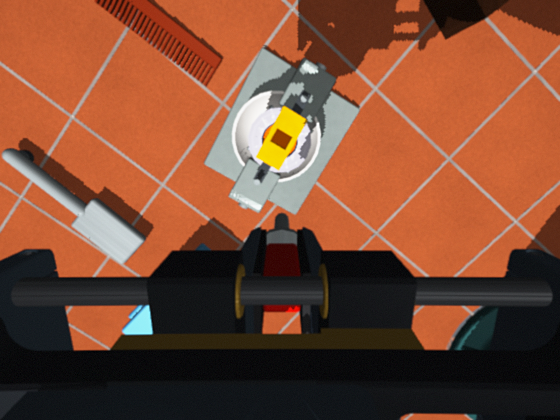

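View pics/w4c.png

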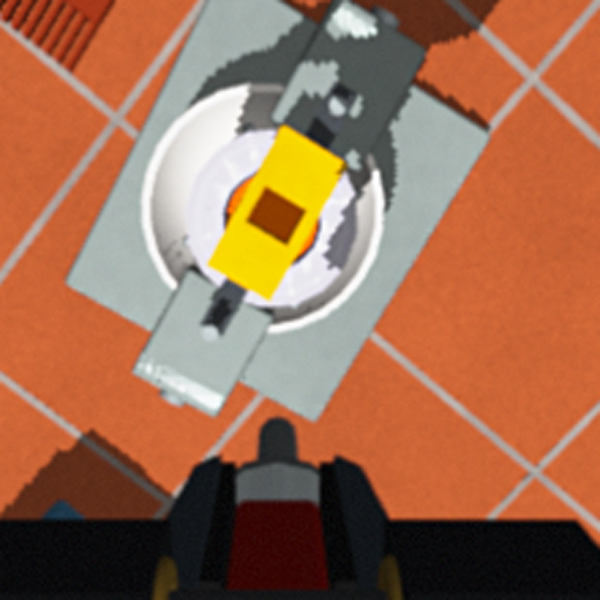

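Run:
```python
from h import *
import pickle
np.set_printoptions(precision=4,suppress=True)
k=pickle.load(open('k_w4.pkl','rb'))
s=220/600
def f(n,pts,z):
    P=np.array([atz('wrist',(180+x*s,60+y*s),z,k) for x,y in pts]); e=np.roll(P,-1,0)-P
    print(n,P.mean(0),np.linalg.norm(e,axis=1),np.degrees(np.arctan2(e[:,1],e[:,0]))); return P
f('hole',[(258,187),(305,208),(292,243),(247,222)],.13)
f('plate',[(283,123),(346,165),(268,300),(208,265)],.13)
f('base',[(67,285),(315,420),(490,128),((265-180)/s,(47-60)/s)],.010)
f('base3',[(67,285),(490,128)],.010)
# fit: model overlay
def model(x,y,yaw,off=0):
    c,sn=np.cos(yaw),np.sin(yaw)
    def T(P): P=np.array(P,float); return np.c_[x+c*P[:,0]-sn*P[:,1],y+sn*P[:,0]+c*P[:,1],P[:,2]]
    L=[]
    b=lambda hx,hy,cx,cy,z:T([(cx-hx,cy-hy,z),(cx+hx,cy-hy,z),(cx+hx,cy+hy,z),(cx-hx,cy+hy,z)])
    th=np.linspace(0,2*np.pi,60)
    L.append(b(.075,.085,0,0,.01)); L.append(T(np.c_[.033*np.cos(th),.033*np.sin(th),th*0+.109]))
    L.append(T([(-.05,-.082,.105),(.05,-.082,.105)]));L.append(T([(-.05,.082,.105),(.05,.082,.105)]))
    L.append(b(.0135,.028,0,off,.13));L.append(b(.0085,.007,0,off,.13))
    return L
import sys
pts=np.array([(67,285),(315,420),(490,128)]);P=np.array([atz('wrist',(180+x*s,60+y*s),.01,k) for x,y in pts])
c=(P[0]+P[2])/2
e=P[2]-P[1]; yaw=np.arctan2(e[1],e[0]); print(c,np.degrees(yaw), np.linalg.norm(e), np.linalg.norm(P[1]-P[0]))
```

```text
hole [ 0.5629 -0.0198  0.13  ] [0.0183 0.0132 0.0179 0.0128] [-163.5909  109.2979   15.2018  -68.6158]
plate [ 0.563  -0.0198  0.13  ] [0.0264 0.0552 0.0254 0.0561] [-172.3884   99.6299    9.4562  -79.3601]
base [ 0.5619 -0.0178  0.01  ] [0.1466 0.1696 0.1434 0.1708] [-169.6268  -79.5825    9.9131   99.3487]
base3 [ 0.5626 -0.0174  0.01  ] [0.2241 0.2241] [-120.4372   59.5628]
[ 0.5626 -0.0174  0.01  ] -79.58249392015684 0.16961845367075715 0.14659556573962937
```

```bash
python3 -c "
from h import *
togo([.563,-.0198,.298],-49.8)"
```

```text
t 7.7 tcp [0.5231 0.0292 0.3447] xyaw -50.18 tilt [-1.e-04  0.e+00 -1.e+00] units [2.107 0.025 1.556] turn -0.064 F [ 0.15  0.94 -1.21] w 0.0177
```

```bash
python3 -m pendant '[-1,0.7,0.01,0,0, -1,0.7,0.01,0,0, -1,0.7,0.005,0,0, -1,0,0,0.4,0, -1,0,0,0.5,0, -1,0,0,0.4,0, -1,0,0,0.25,0, -1,0,0,0,0]';python3 -m pendant '[-1,0,0,0,0,-1,0,0,0,0]'; python3 -c "
from h import *
import pickle
k=manip.get_calibration('wrist')
im=manip.camera('wrist');cv2.imwrite('pics/w5.png',im[:,:,::-1])
pickle.dump(k,open('k_w5.pkl','wb'))
cv2.imwrite('pics/w5c.png',cv2.resize(im[:,:,::-1][120:290,195:365],(600,600),interpolation=cv2.INTER_CUBIC))
im=manip.camera('scene')
cv2.imwrite('pics/s5c.png',cv2.resize(im[:,:,::-1][120:260,200:340],(600,600),interpolation=cv2.INTER_CUBIC))
togo([.563,-.0198,.298],-49.8)
"
```

```text
time: 8.37
tool_pos: [0.5619, -0.0188, 0.2963]
orientation: [0.906, -0.424, -0.001, 0.001]
contact_force: [-0.9, 0.1, -1.1]
width: 0.0179
time: 8.53
tool_pos: [0.5631, -0.0188, 0.2988]
orientation: [0.906, -0.424, 0.0, -0.0]
contact_force: [0.2, -1.0, -0.7]
width: 0.0179
t 8.63 tcp [ 0.5632 -0.0189  0.299 ] xyaw -50.12 tilt [ 1.2e-03 -1.0e-04 -1.0e+00] units [0.018 0.025 0.034] turn -0.053 F [-0.43  0.22 -1.94] w 0.018
```

View pics/w5c.png

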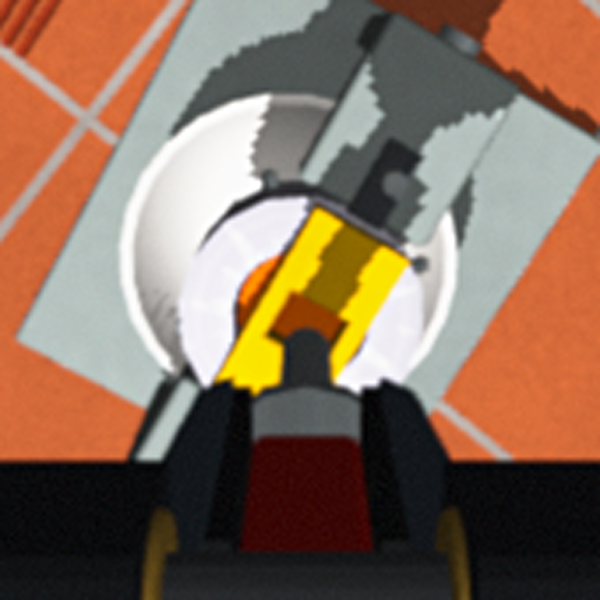

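View pics/s5c.png

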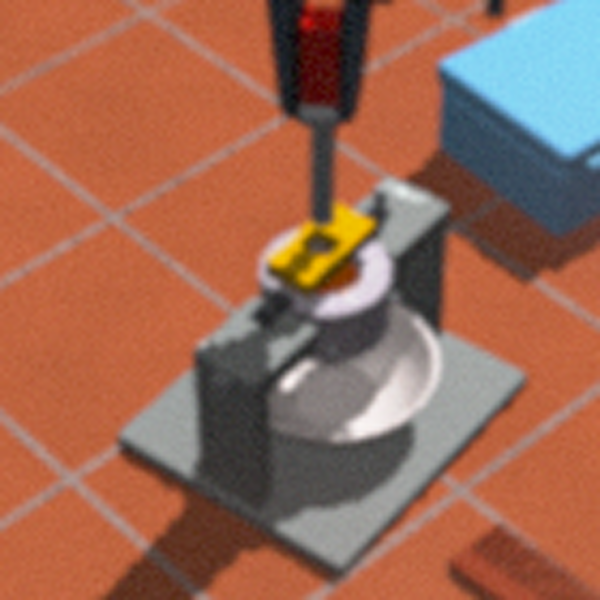

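Run:
```python
from h import *
import pickle
np.set_printoptions(precision=4,suppress=True)
k=pickle.load(open('k_w5.pkl','rb')); s=170/600
P=np.array([atz('wrist',(195+x*s,120+y*s),.13,k) for x,y in [(270,338),(293,293),(347,320)]]); print(P,(P[0]+P[2])/2,np.diff(P,axis=0))
for z in [.144]:
  q=proj('wrist',[[.5632,-.0189,z]],k); print((q-[195,120])/s)
th=np.linspace(0,2*np.pi,40)
q=(proj('wrist',np.c_[.5632+.006*np.cos(th),-.0189+.006*np.sin(th),0*th+.144],k)-[195,120])/s
im=cv2.imread('pics/w5c.png'); cv2.polylines(im,[q.astype(np.int32)],True,(255,255,0),1)
yaw=np.radians(10);x=np.array([np.cos(yaw),np.sin(yaw)]);y=np.array([-x[1],x[0]])
for hc in [(.563,-.0198)]:
  C=[np.r_[np.array(hc)+a*.0085*x+b*.007*y,.13] for a,b in [(1,1),(1,-1),(-1,-1),(-1,1)]]
  C2=[np.r_[np.array(hc)+a*.0135*x+b*.028*y,.13] for a,b in [(1,1),(1,-1),(-1,-1),(-1,1)]]
  for c in (C,C2): cv2.polylines(im,[((proj('wrist',c,k)-[195,120])/s).astype(np.int32)],True,(255,0,0),1)
st=np.array([.5622,-.0176])
h=np.array([np.r_[st+.033*np.cos(t)*x+.033*np.sin(t)*y,.109] for t in th])
cv2.polylines(im,[((proj('wrist',h,k)-[195,120])/s).astype(np.int32)],True,(0,255,0),1)
B=[np.r_[st+a*.075*x+b*.085*y,.01] for a,b in [(1,1),(1,-1),(-1,-1),(-1,1)]]
cv2.polylines(im,[((proj('wrist',B,k)-[195,120])/s).astype(np.int32)],True,(0,255,0),1)
cv2.imwrite('pics/w5o.png',im)
```

```text
[[ 0.5685 -0.0119  0.13  ]
 [ 0.5715 -0.0247  0.13  ]
 [ 0.5565 -0.0281  0.13  ]] [ 0.5625 -0.02    0.13  ] [[ 0.003  -0.0128  0.    ]
 [-0.015  -0.0033  0.    ]]
[[303.3648 346.7246]]
```

View pics/w5o.png

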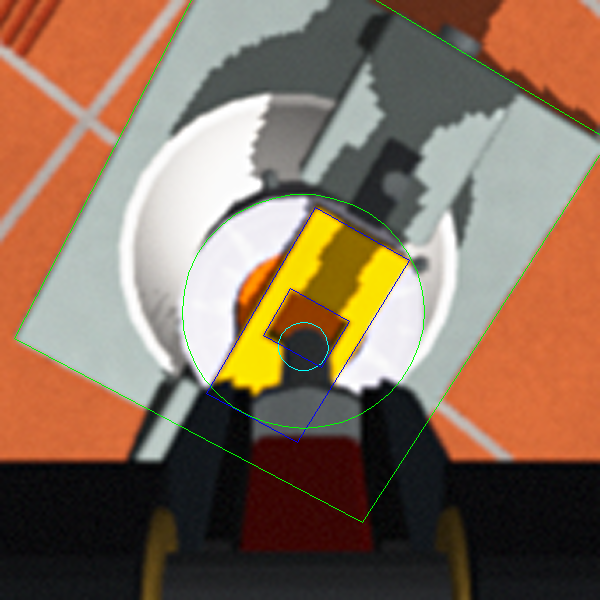

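```bash
python3 -m pendant '[-1,0.05,0,0,0, -1,0,0,0.15,0, -1,0,0,0.15,0, -1,0,0,0.1,0, -1,0,0,0,0, -1,0,0,0,0, -1,0,0,0,0]'; python3 -c "
from h import *
togo([.5641,-.0201,.2805],-49.8)"; python3 -m pendant '[-1,0,0,0.08,0,-1,0,0,0.08,0, -1,0,0,0.05,0,-1,0,0,0,0,-1,0,0,0,0,-1,0,0,0,0]'; python3 -c "
from h import *
togo([.5641,-.0201,.2805],-49.8)"
```

```text
time: 9.22
tool_pos: [0.5639, -0.0202, 0.2862]
orientation: [0.906, -0.424, -0.0, 0.0]
contact_force: [0.8, -0.3, -1.8]
width: 0.0175
t 9.22 tcp [ 0.5639 -0.0202  0.2862] xyaw -50.13 tilt [-1.e-04 -0.e+00 -1.e+00] units [ 0.002 -0.006  0.19 ] turn -0.054 F [ 0.77 -0.29 -1.81] w 0.0175
time: 9.72
tool_pos: [0.5639, -0.0201, 0.28]
orientation: [0.906, -0.424, 0.0, -0.0]
contact_force: [1.0, 0.4, -2.0]
width: 0.0179
t 9.72 tcp [ 0.5639 -0.0201  0.28  ] xyaw -50.12 tilt [ 0.  0. -1.] units [ 0.003 -0.006 -0.018] turn -0.054 F [ 1.04  0.38 -2.03] w 0.0179
```

```bash
python3 -m pendant '[-1,0,0,0.07,0,-1,0,0,0.07,0, -1,0,0,0.06,0,-1,0,0,0,0,-1,0,0,0,0,-1,0,0,0,0]'; python3 -c "
from h import *
togo([.5641,-.0201,.2805],-49.8)
im=manip.camera('wrist');cv2.imwrite('pics/w6c.png',cv2.resize(im[:,:,::-1][120:290,195:365],(600,600),interpolation=cv2.INTER_CUBIC))
im=manip.camera('scene')
cv2.imwrite('pics/s6c.png',cv2.resize(im[:,:,::-1][120:260,200:340],(600,600),interpolation=cv2.INTER_CUBIC))
togo([.5641,-.0201,.2805],-49.8)"
```

```text
time: 10.22
tool_pos: [0.5639, -0.0201, 0.2739]
orientation: [0.906, -0.424, -0.0, 0.0]
contact_force: [0.6, 0.8, -1.6]
width: 0.0175
t 10.22 tcp [ 0.5639 -0.0201  0.2739] xyaw -50.12 tilt [-1.e-04 -0.e+00 -1.e+00] units [ 0.003 -0.006 -0.219] turn -0.054 F [ 0.6   0.81 -1.62] w 0.0175
t 10.32 tcp [ 0.5639 -0.0202  0.274 ] xyaw -50.13 tilt [ 1.e-04  0.e+00 -1.e+00] units [ 0.002 -0.006 -0.217] turn -0.054 F [ 0.2   0.02 -1.8 ] w 0.0178
```

View pics/w6c.png

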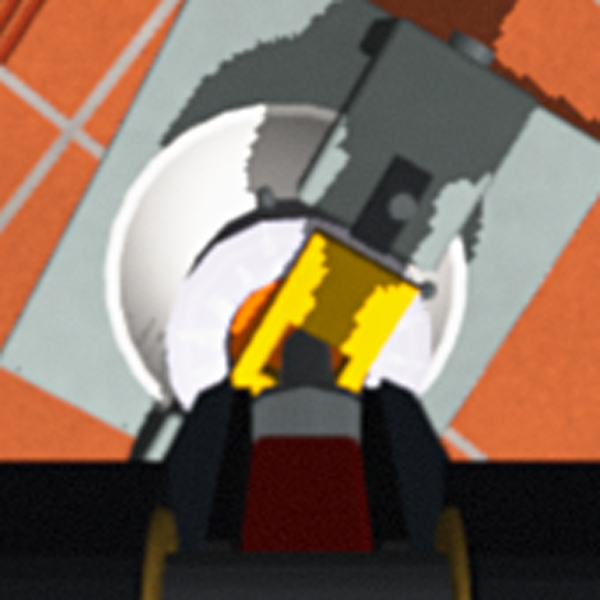

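View pics/s6c.png

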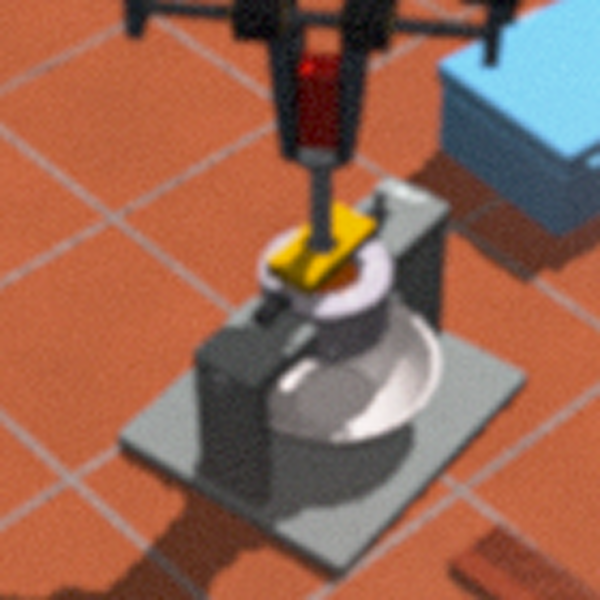

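```bash
python3 -m pendant '[-1,0,0,0.1,0,-1,0,0,0.1,0, -1,0,0,0.1,0,-1,0,0,0.08,0,-1,0,0,0.03,0,-1,0,0,0.03,0,-1,0,0,0.03,0,-1,0,0,0,0]' 60;  python3 -m pendant '[-1,0,0,0.03,0, -1,0,0,0,0]'
```

```text
time: 10.98
tool_pos: [0.5639, -0.0202, 0.2597]
orientation: [0.906, -0.424, -0.0, 0.0]
contact_force: [0.1, 0.4, -2.1]
width: 0.0178
time: 11.15
tool_pos: [0.5639, -0.0201, 0.2589]
orientation: [0.906, -0.424, -0.0, 0.0]
contact_force: [-0.1, -0.3, -1.9]
width: 0.0177
```

```bash
python3 -m pendant '[-1,0,0,0.03,0, -1,0,0,0,0]';  python3 -m pendant '[-1,0,0,0.03,0, -1,0,0,0,0]';python3 -m pendant '[-1,0,0,0.03,0, -1,0,0,0,0]'
```

```text
time: 11.32
tool_pos: [0.5639, -0.0201, 0.258]
orientation: [0.906, -0.424, -0.0, -0.0]
contact_force: [0.1, 0.0, -1.4]
width: 0.0176
time: 11.48
tool_pos: [0.5641, -0.0202, 0.2574]
orientation: [0.906, -0.424, 0.0, -0.0]
contact_force: [-0.6, -0.5, 1.4]
width: 0.0177
time: 11.65
tool_pos: [0.5643, -0.0202, 0.2566]
orientation: [0.906, -0.424, 0.0, -0.0]
contact_force: [0.3, -0.6, 2.8]
width: 0.0178
```

```bash
python3 -m pendant '[-1,0,0,0.02,0, -1,0,0,0,0,-1,0,0,0,0]';  python3 -m pendant '[-1,0,0,0.02,0, -1,0,0,0,0]';python3 -m pendant '[-1,0,0,0.02,0, -1,0,0,0,0]';python3 -m pendant '[-1,0,0,0.02,0, -1,0,0,0,0]'
```

```text
time: 11.9
tool_pos: [0.5642, -0.0202, 0.2559]
orientation: [0.906, -0.424, 0.0, -0.0]
contact_force: [0.3, -1.1, 4.7]
width: 0.0178
time: 12.07
tool_pos: [0.5641, -0.0202, 0.2553]
orientation: [0.906, -0.424, 0.0, -0.0]
contact_force: [-0.2, -0.7, 4.4]
width: 0.0171
time: 12.23
tool_pos: [0.5641, -0.0202, 0.2547]
orientation: [0.906, -0.424, 0.0, -0.0]
contact_force: [0.1, -0.9, 4.5]
width: 0.0178
time: 12.4
tool_pos: [0.5641, -0.0202, 0.2541]
orientation: [0.906, -0.424, 0.0, -0.0]
contact_force: [0.2, 0.7, 5.8]
width: 0.0181
```

```bash
python3 -m pendant '[-1,0,0,0.03,0, -1,0,0,0.03,0,-1,0,0,0.03,0]';  python3 -m pendant '[-1,0,0,0.03,0, -1,0,0,0.03,0,-1,0,0,0.03,0]';python3 -m pendant '[-1,0,0,0.03,0, -1,0,0,0.03,0,-1,0,0,0.03,0]';python3 -m pendant '[-1,0,0,0.03,0, -1,0,0,0.03,0,-1,0,0,0.03,0]'
```

```text
time: 12.65
tool_pos: [0.5643, -0.0202, 0.2518]
orientation: [0.906, -0.424, 0.0, -0.0]
contact_force: [-2.3, -1.7, 11.1]
width: 0.0178
time: 12.9
tool_pos: [0.5642, -0.0202, 0.2488]
orientation: [0.906, -0.424, 0.0, -0.0]
contact_force: [0.5, -0.8, 6.0]
width: 0.0179
time: 13.15
tool_pos: [0.5637, -0.0201, 0.2454]
orientation: [0.906, -0.424, -0.0, 0.0]
contact_force: [0.8, 0.3, 5.6]
width: 0.018
time: 13.4
tool_pos: [0.5641, -0.0202, 0.2431]
orientation: [0.906, -0.424, 0.0, -0.0]
contact_force: [0.3, -0.1, 1.6]
width: 0.0179
```

```bash
python3 -m pendant '[-1,0,0,0.03,0, -1,0,0,0.03,0,-1,0,0,0.03,0]';  python3 -m pendant '[-1,0,0,0.03,0, -1,0,0,0.03,0,-1,0,0,0.03,0]'; python3 -m pendant '[-1,0,0,0.03,0, -1,0,0,0.03,0,-1,0,0,0,0]'; python3 -c "
from h import *
togo([.5641,-.0201,.2805],-49.8)
im=manip.camera('wrist');cv2.imwrite('pics/w7c.png',cv2.resize(im[:,:,::-1][120:290,195:365],(600,600),interpolation=cv2.INTER_CUBIC))
im=manip.camera('scene')
cv2.imwrite('pics/s7c.png',cv2.resize(im[:,:,::-1][120:260,200:340],(600,600),interpolation=cv2.INTER_CUBIC))"
```

```text
time: 13.65
tool_pos: [0.5636, -0.0201, 0.2399]
orientation: [0.906, -0.424, -0.0, 0.0]
contact_force: [0.2, 0.1, -1.1]
width: 0.0182
time: 13.9
tool_pos: [0.5637, -0.0201, 0.2373]
orientation: [0.906, -0.424, -0.0, 0.0]
contact_force: [1.0, 0.3, -1.0]
width: 0.0177
time: 14.15
tool_pos: [0.5638, -0.0202, 0.2356]
orientation: [0.906, -0.424, -0.0, 0.0]
contact_force: [-0.9, -0.3, -1.1]
width: 0.0176
t 14.15 tcp [ 0.5638 -0.0202  0.2356] xyaw -50.13 tilt [-3.e-04  0.e+00 -1.e+00] units [ 0.004 -0.009 -1.497] turn -0.054 F [-0.92 -0.3  -1.06] w 0.0176
```

View pics/s7c.png

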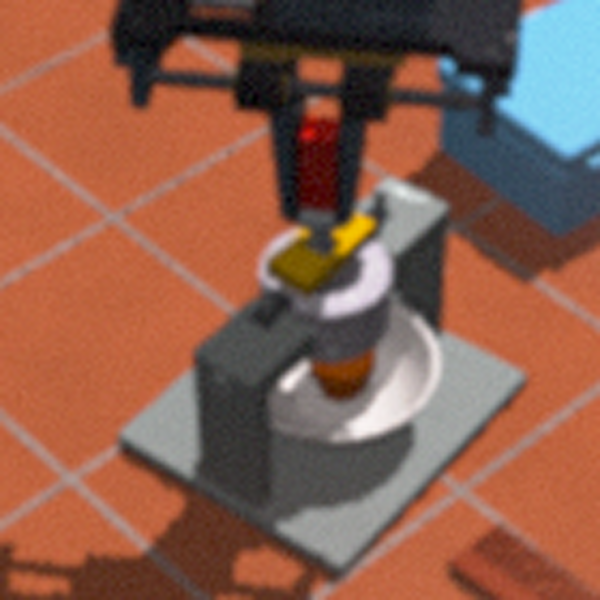

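Run:
```python
from h import *
for z in (.014,.038,.06,.075): print(z,((proj('scene',[[.5622,-.0176,z]])-[200,120])/140*600).round())
print(manip.read_state()['time'])
im=manip.camera('scene')
cv2.imwrite('pics/s8c.png',cv2.resize(im[:,:,::-1][170:240,245:315],(600,600),interpolation=cv2.INTER_CUBIC))
```

```text
0.014 [[321. 397.]]
0.038 [[321. 366.]]
0.06 [[321. 337.]]
0.075 [[321. 316.]]
14.25
```

View pics/s8c.png

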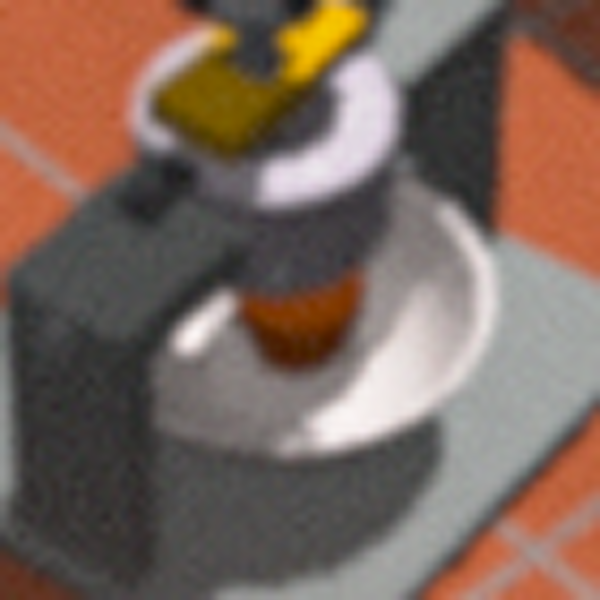

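View pics/w7c.png

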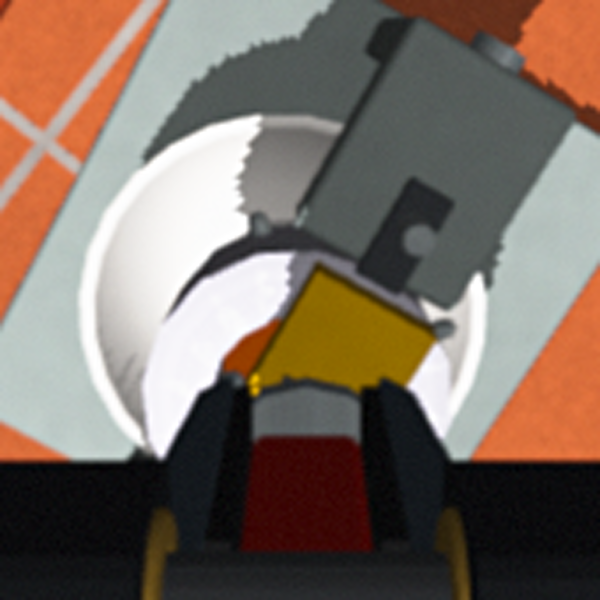

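The scene view shows the bush under the hub. Its lower edge, at crop (342,395), works out to about 0.015–0.025 m high, so it's in the bowl, and the force is back to the free value. Withdrawing straight up.

```bash
python3 -m pendant '[-1,0,0,-0.2,0, -1,0,0,-0.4,0,-1,0,0,-0.4,0,-1,0,0,-0.4,0,-1,0,0,-0.4,0,-1,0,0,-0.5,0,-1,0,0,-0.6,0,-1,0,0,-0.7,0]'; python3 -c "
from h import *
im=manip.camera('scene')
cv2.imwrite('pics/s9c.png',cv2.resize(im[:,:,::-1][120:260,200:340],(600,600),interpolation=cv2.INTER_CUBIC))
togo([.5004,-.2799,.345],-50.12)"
```

```text
time: 14.97
tool_pos: [0.5636, -0.0201, 0.3453]
orientation: [0.906, -0.424, -0.0, 0.0]
contact_force: [0.6, 0.3, -1.1]
width: 0.0175
t 15.02 tcp [ 0.5652 -0.0202  0.3499] xyaw -50.12 tilt [ 5.2e-03 -4.0e-04 -1.0e+00] units [5.257 7.207 0.156] turn -0.0 F [3.83 0.1  5.15] w 0.0179
```

View pics/s9c.png

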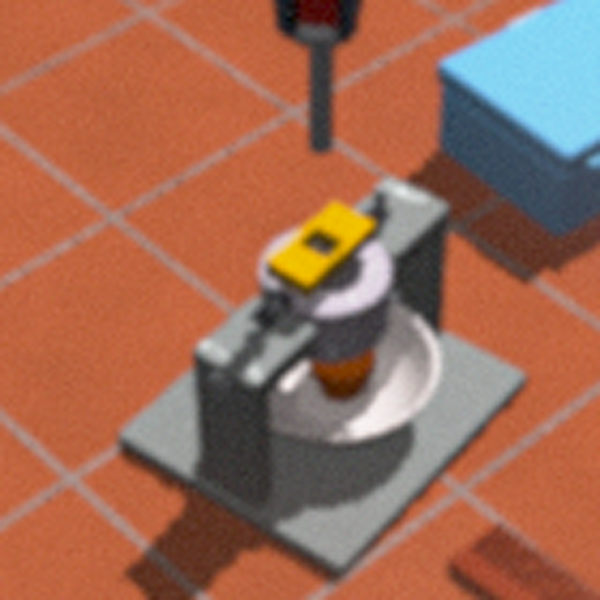

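```bash
python3 -m pendant '[-1,0.3,0.4,0,0, -1,0.72,1,0,0, -1,0.73,1,0,0, -1,0.73,1,0,0, -1,0.73,1,0,0, -1,0.73,1,0,0, -1,0.73,1,0,0,-1,0.55,0.8,0,0]'; python3 -m pendant '[-1,0,0,0,0,-1,0,0,0,0,-1,0,0,0,0]'; python3 -c "
from h import *
togo([.5004,-.2799,.345],-50.12)"
```

```text
time: 15.68
tool_pos: [0.4977, -0.2812, 0.3449]
orientation: [0.906, -0.424, 0.001, 0.0]
contact_force: [0.0, -0.4, -0.9]
width: 0.0179
time: 15.93
tool_pos: [0.4985, -0.2785, 0.3443]
orientation: [0.906, -0.424, 0.0, -0.0]
contact_force: [0.2, -0.1, -1.5]
width: 0.0178
t 15.93 tcp [ 0.4985 -0.2785  0.3443] xyaw -50.15 tilt [ 4.e-04  0.e+00 -1.e+00] units [ 0.075 -0.019 -0.024] turn -0.005 F [ 0.17 -0.07 -1.47] w 0.0178
```

```bash
python3 -m pendant '[-1,0.075,-0.019,0.4,0, -1,0,0,0.9,0, -1,0,0,0.9,0, -1,0,0,0.7,0, -1,0,0,0.35,0, -1,0,0,0,0,-1,0,0,0,0]'; python3 -c "
from h import *
import pickle
k=manip.get_calibration('wrist')
im=manip.camera('wrist')[:,:,::-1].copy()
s=manip.read_state()['tool_pos']; th=np.linspace(0,2*np.pi,40)
im=cv2.resize(im[150:270,220:340],(600,600),interpolation=cv2.INTER_CUBIC)
h=np.array([[.5004+.0095*np.cos(t),-.2808+.0095*np.sin(t),.08] for t in th])
r=np.array([[s[0]+.006*np.cos(t),s[1]+.006*np.sin(t),s[2]-.1547] for t in th])
for P,c in ((h,(255,0,0)),(r,(255,255,0))): cv2.polylines(im,[((proj('wrist',P,k)-[220,150])*5).astype(np.int32)],True,c,1)
cv2.imwrite('pics/w10.png',im)
togo([.5004,-.2799,.1650],-50.12)"
```

```text
time: 16.52
tool_pos: [0.5008, -0.2797, 0.2464]
orientation: [0.906, -0.423, -0.0, -0.0]
contact_force: [-0.1, 0.4, -1.2]
width: 0.0176
t 16.57 tcp [ 0.5011 -0.2801  0.2472] xyaw -50.09 tilt [ 8.e-04 -5.e-04 -1.e+00] units [-0.021  0.014  2.74 ] turn 0.005 F [-0.33 -0.63 -0.5 ] w 0.0178
```

View pics/w10.png

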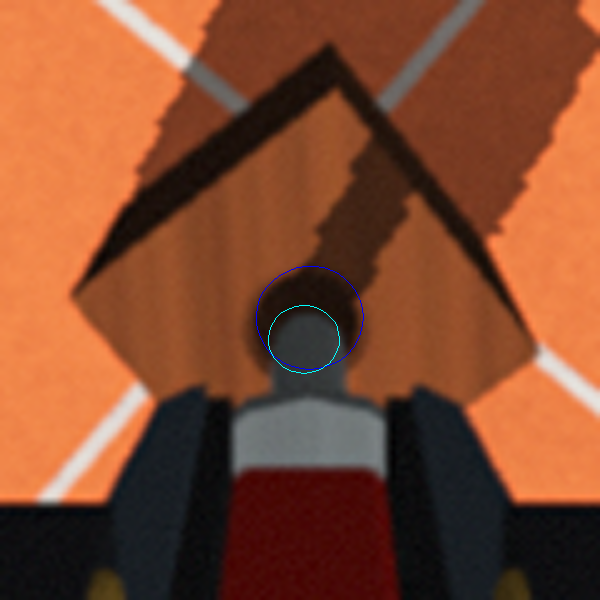

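The tip, at (308,343), sits over the hole at about (305,322) once the height difference is allowed for. Continuing down.

```bash
python3 -m pendant '[-1,0,0,0.3,0, -1,0,0,0.3,0, -1,0,0,0.4,0, -1,0,0,0.4,0, -1,0,0,0.4,0, -1,0,0,0.4,0, -1,0,0,0.25,0,-1,0,0,0,0]'; python3 -c "
from h import *
togo([.5004,-.2799,.1648],-50.12)"
```

```text
time: 17.23
tool_pos: [0.4996, -0.2797, 0.1707]
orientation: [0.906, -0.424, -0.001, -0.0]
contact_force: [-0.2, 0.1, -1.8]
width: 0.0176
t 17.23 tcp [ 0.4996 -0.2797  0.1707] xyaw -50.13 tilt [-0.0024  0.0015 -1.    ] units [ 0.021 -0.016  0.196] turn -0.002 F [-0.22  0.08 -1.78] w 0.0176
```

```bash
python3 -m pendant '[-1,0,0,0.08,0, -1,0,0,0.05,0, -1,0,0,0.03,0, -1,0,0,0,0, -1,0,0,0,0]'; python3 -m pendant '[-1,0,0,0.03,0, -1,0,0,0,0]'; python3 -c "
from h import *
togo([.5004,-.2799,.1648],-50.12)"
```

```text
time: 17.65
tool_pos: [0.5005, -0.2803, 0.1684]
orientation: [0.906, -0.424, 0.0, 0.0]
contact_force: [0.2, -1.1, -0.7]
width: 0.0177
time: 17.82
tool_pos: [0.5004, -0.2802, 0.1672]
orientation: [0.906, -0.424, 0.0, 0.0]
contact_force: [0.1, 0.7, -2.2]
width: 0.0176
t 17.82 tcp [ 0.5004 -0.2802  0.1672] xyaw -50.13 tilt [ 2.e-04 -1.e-04 -1.e+00] units [-0.009 -0.006  0.081] turn -0.001 F [ 0.15  0.72 -2.16] w 0.0176
```

```bash
python3 -m pendant '[-1,0,0,0.04,0, -1,0,0,0,0]'; python3 -m pendant '[-1,0,0,0.04,0, -1,0,0,0,0, -1,0,0,0,0]'
```

```text
time: 17.98
tool_pos: [0.5004, -0.2802, 0.1658]
orientation: [0.906, -0.424, -0.0, -0.0]
contact_force: [0.3, 0.1, -2.1]
width: 0.0178
time: 18.23
tool_pos: [0.5004, -0.2802, 0.1647]
orientation: [0.906, -0.424, 0.0, -0.0]
contact_force: [-0.1, 0.2, 1.0]
width: 0.0175
```

```bash
python3 -m pendant '[1,0,0,0,0, 1,0,0,0,0, 1,0,0,0,0, 1,0,0,0,0, 1,0,0,0,0, 1,0,0,0,0, 1,0,0,0,0, 1,0,0,0,0]'; python3 -m pendant '[1,0,0,0,0, 1,0,0,0,0, 1,0,0,-0.2,0, 1,0,0,-0.5,0, 1,0,0,-0.7,0, 1,0,0,-1,0, 1,0,0,-1,0,1,0,0,-1,0]';python3 -m pendant '[1,-0.8,0,0,0, 1,-0.8,0,0,0, 1,0,0,0,0, 1,0,0,0,0]'; python3 -c "
from h import *
for c in ('wrist','scene','top'):
  im=manip.camera(c)[:,:,::-1]; cv2.imwrite('pics/f_%s.png'%c,im)
a=cv2.imread('pics/f_scene.png');b=cv2.imread('pics/scene0.png')
r=lambda i:cv2.resize(i,(400,300))
w=cv2.imread('pics/f_wrist.png')
t=cv2.imread('pics/f_top.png')
cv2.imwrite('pics/f.png',np.vstack([np.hstack([r(a),r(t)]),np.hstack([r(w[120:240,200:360]),r(a[170:275,240:380])])]))
for c,l in (('scene','bush'),('scene','holder'),('wrist','holder')): print(l,[(np.round(x['position'],1).tolist(),round(x['conf'],2)) for x in manip.spot_point(c,l)])
togo([.5,-.28,.2])"
```

```text
time: 18.9
tool_pos: [0.5004, -0.2802, 0.1647]
orientation: [0.906, -0.424, -0.0, -0.0]
contact_force: [-0.1, -0.8, 0.1]
width: 0.0679
time: 19.57
tool_pos: [0.5002, -0.28, 0.2985]
orientation: [0.906, -0.424, -0.0, 0.0]
contact_force: [0.5, -0.1, -0.5]
width: 0.0912
time: 19.9
tool_pos: [0.4693, -0.2429, 0.2974]
orientation: [0.906, -0.423, 0.0, 0.0]
contact_force: [-0.4, 0.1, -1.0]
width: 0.0915
bush [([275.7, 213.2], 0.56)]
holder [([165.7, 260.4], 0.77)]
holder [([282.8, 149.9], 0.94)]
t 20.2 tcp [ 0.47   -0.2437  0.2966] xyaw -50.14 tilt [-2.e-04  1.e-04 -1.e+00] units [1.57  0.006 3.219] turn None F [-0.14 -0.07  0.75] w 0.091
```

View pics/f.png

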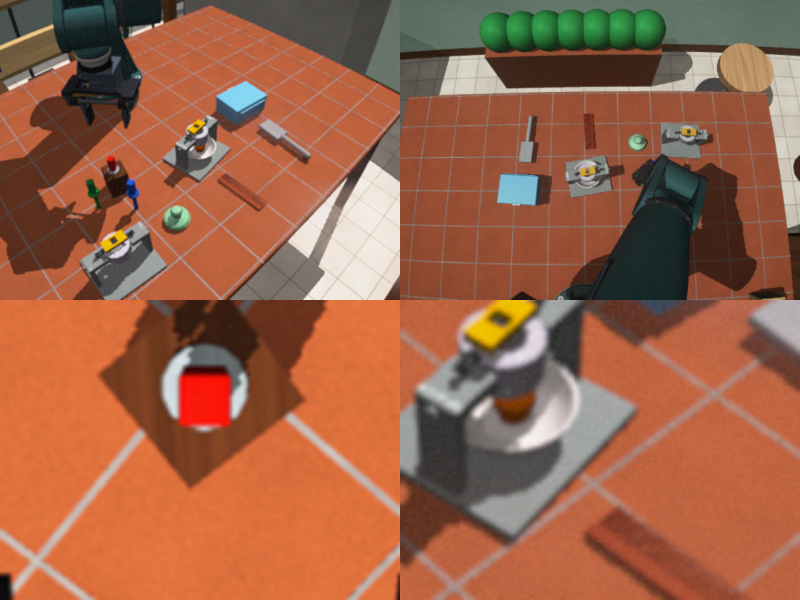

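Run:
```python
from h import *
import itertools
np.set_printoptions(precision=4,suppress=True)
for z in (.014,.03): print(atz('scene',(275.7,213.2),z))
a=cv2.imread('pics/f_scene.png')
k=manip.get_calibration('scene')
th=np.linspace(0,2*np.pi,50)
im=cv2.resize(a[170:240,240:320],(800,700))
im=im[:600]
for z,r,c in ((.014,.014,(255,0,0)),(.038,.018,(0,255,0)),(.044,.056,(255,255,0)),(.075,.033,(0,0,255))):
    q=proj('scene',np.c_[.5622+r*np.cos(th),-.0176+r*np.sin(th),0*th+z],k); cv2.polylines(im,[((q-[240,170])*10).astype(np.int32)],True,c,1)
cv2.imwrite('pics/fb.png',im)
# handle top
w=cv2.imread('pics/f_wrist.png');hsv=cv2.cvtColor(w,cv2.COLOR_BGR2HSV);m=cv2.inRange(hsv,(0,230,200),(3,255,255))
c=max(cv2.findContours(m,0,2)[0],key=cv2.contourArea);rc=cv2.minAreaRect(c);print(rc,atz('wrist',rc[0],.132), 304*.018/(manip.get_calibration('wrist')['cam_to_world'][2,3]-.132))
```

```text
[ 0.5646 -0.0175  0.014 ]
[ 0.5754 -0.0277  0.03  ]
((281.5, 159.5), (19.0, 19.0), 90.0) [ 0.5005 -0.2813  0.132 ] 21.27943865544093
```

View pics/fb.png

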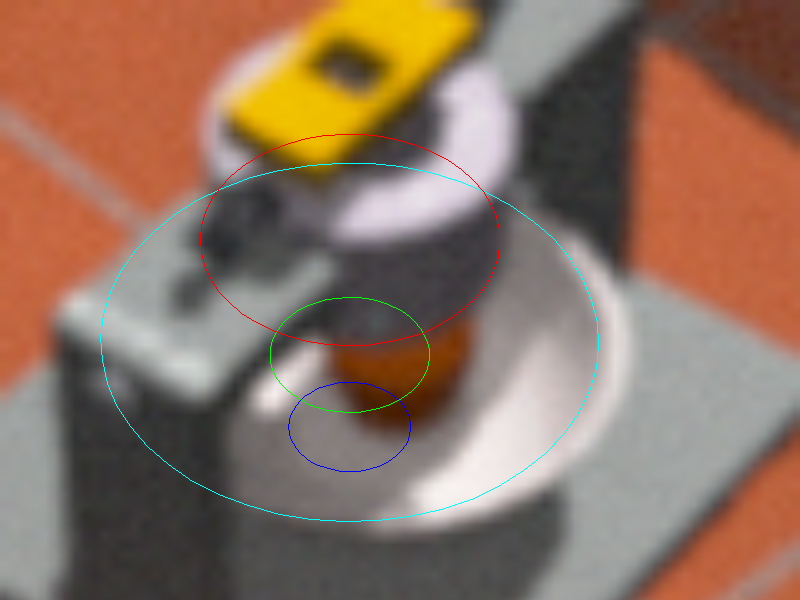

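```bash
python3 -c "
from workcell import manip
print(manip.job_done(), manip.read_state()['time'])"
```

```text
the job is handed in; nothing more can be done
the job is handed in; nothing more can be done
```

I pressed the orange bush out into the bowl and stood the red-handled rod back in its holder. The job was handed in at about 20 s of the 72 s; no verdict is reported.

**Pressing the bush out:** The rod went into the guide hole on the first try, with no contact force. I had placed it by the hole seen in the wrist camera, about 2 mm to the −y side, so no feeling search was needed. The bush gave at roughly 7 N and I saw at most about 13 N on it, against the 25 N limit. Those readings came every few rows, so a brief peak between them could have been missed.

**Last checks:**
- **Rod:** its downward contact came at the same height as when I first gripped it. The handle was measured at (0.5005, −0.2813), about 0.5 mm from the holder's centre, and the gripper is clear of it.
- **Bush:** the scene camera shows it low in the bowl, roughly 10 mm off the hub's axis, and it did not move between pictures.
- **Bystanders:** the box, brush, comb and massager look unmoved in the final pictures; I did not measure them.

**What disagreed:** the scene camera's overlay was about 3 pixels (roughly 6 mm) off the bowl rim. That makes the bush's position in the bowl approximate, but it is well within the 45 mm allowed.

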